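Load the model carrier into the curing bay

ROBOT

A 6-joint arm with a two-finger parallel gripper is mounted at the origin on the work surface. World frame = base frame: x ahead of the robot, y to its left, z up, the work surface at z = 0. Lengths are in m, angles in degrees, forces in N, time in s.
With the tool pointing down it reaches from about 0.35 to 0.875 m from the base axis. Payload 4.2 kg.
Tool frame: the origin (TCP) lies midway between the tips of the shut fingers; the grasp point (between the pads) lies 19 mm behind it; z points along the fingers, y is the line along which they close (so a half turn about z gives the same grasp; the last joint's range is limited). The gripper opens to 87 mm and grips with 3 to 60 N. Pads are 19 mm wide; open, the fingers measure 117 mm over their backs; the gripper's body (75 mm by 190 mm) begins 51 mm behind the grasp point.
Start: joints at [84.259, 22.042, 0.453, 0, -68.411, -14.817], TCP at [0.219, 0.585, 0.223] pointing down, gripper open.
Joint ranges: [-179.83, 179.83], [-69.29, 118.12], [-61.27, 80.66], [-181.25, 117.63], [-171.15, -9.14], [-177.46, 177.46]. Speed limits (degrees/s): [159.86, 159.86, 180, 180, 180, 180].

INTERFACE

Orientations are given as [roll, pitch, yaw] about the fixed x, y, z axes, in that order (R = Rz(yaw) Ry(pitch) Rx(roll)).
In Python, from cell import read_state, capture, finish_job gives the robot as it stands.
- The arm moves only by the tool carry_out, never from a script. Its argument "increments" is a list of rows, each an object with "delta_pos": the shift along the tool's x, y, z in cm, a list of three; "twist": the turn, a rotation vector about the tool's x, y, z in degrees, a list of three. In form: [{"delta_pos": [tx, ty, tz], "twist": [ax, ay, az]}, ...]. A call has 1 to 8 rows; each row shifts and turns the commanded pose from where the row before left it, along the tool's axes as they then stand; what a row does not reach is not made up. A row lasts 1/10 s, in which the tool goes at most 50 mm and 8.59 degrees, less where a joint would pass 70% of its speed; a pose out of reach is approached as far as the arm can. A call with a gripper value outside its range is refused whole. "gripper" is the finger opening in cm, from 0 to 8.7, set as the call begins (left out, the last holds). The fingers move at their own pace and stop on an object; the grip force is fixed at half the most. Time passes only in rows, so rows that do not move let the fingers close. It gives the time, the measured TCP pose, the force, the opening and the grip force at its end, in the units of the state.
- read_state(): the state, without advancing time (a new reading comes with each control period).
- capture(name): name is "side" or "top" or "wrist"; returns a dict with "image" (384x512x3 uint8, red, green, blue), "camera_matrix" (3x3 intrinsics, pixels), "k1" (the pictures are not rectified: a ray, as slopes to the right and down, at radius r is drawn at 1 + k1 r^2 times it, then the intrinsics apply), "R" (3x3) and "t" (3): a world point X has camera coordinates R X + t; the wrist camera has in their place "mount" (4x4, takes a point from camera to tool coordinates, whose origin is the TCP and whose axes are the flange's). Camera axes: x right, y down, z forward; pixel columns grow to the right and rows downward; lengths in m; the calibration is good to about 2 mm. A picture is of the moment at which its call begins: read the wrist's pose just before it. There is no depth.
- finish_job(): hands the job in; it is judged then, once.
The state is a dict: "clock": time; "joints": joint angles; "joint_vel": joint speeds; "tau": joint torques, N m; "ee_pos": TCP position; "eef_rot": TCP orientation; "wrist_force": force on the tool from outside, world axes, zero at the start; "torque": the same for the moment, N m; "finger_gap": finger opening in m; "grip_force": force on a finger pad.
Only numpy, scipy, OpenCV 4.12 (cv2) and the standard library are available. Lean on these libraries where they do the work, as an engineer would, in place of code of your own. Each camera call takes 0.05 s, during which the arm holds its last target. There are 200 camera calls.

TASK

Slide the carrier with the dental model on it into the curing bay. The bay's spring-closed amber cover only opens while its side bar is pushed towards the lane: hold the cover open with one fingertip on the bar, and with the other push the carrier by its upright tab under the cover, fully home against the back stop; then let the cover close behind it and leave. Nothing is picked up or lifted, the cover must not press on the carrier, and everything else stays where it is.

Things in the scene. Friction and masses are not known exactly. Their poses are not given: they have to be found in the camera images.
- station: Fixed grey curing bay on a 4 mm base plate (x -175 to 155, y -48 to 76 mm). Origin at table height, on the lane's centreline, at the entrance; +x runs along the lane into the bay, +y to the cover's hinge side, z up. Lane guides: tops 10 mm above the table, inner faces at y +-26, x -95 to 0. Bay walls 50 mm high, x 4 to 82. No other fixed part stands before the entrance, only the cover's bar.
- stop (a point): Centre of the face of the bay's rubber back stop, at x 74 mm in the station's frame, 19 mm above the table; stop top at 34 mm. Behind it the black lamp housing, x 87 to 153 mm, 72 mm high. The carrier is fully home with its nose against this face.
- cover (a joint): Angle of the cover: 0 shut, 0.75 rad at its open limit; 0.45 to 0.65 is a good opening. Its spring and weight shut it. Amber plate over the bay, x -4 to 80, y -36 to 54 mm of the station's frame, 3 mm thick. Its -y edge rises. It opens by asin(d / 32 mm) when its side bar is pushed d towards the lane; about 4 N to start, 7 N at 0.55 rad.
- hinge (a point): Point on the cover's hinge line (parallel to the lane) at the entrance: station's frame y 54 mm, height 54 mm. Hinge posts stand at x 9 to 75, y 50 to 62 mm.
- lip (a point): Middle of the lower edge of the cover's lip, which hangs across the entrance (x -4 to 0, y -26 to 14 mm of the station's frame, 4 mm thick) and blocks the carrier. Its bottom is 16 mm above the table when shut, 33 mm or more at 0.4 rad. It moves with the cover.
- bar (a point): Point on the axis of the cover's side bar, a round 12 mm steel rod parallel to the lane, 32 mm below the hinge line, from x -174 to 0 mm of the station's frame; this point is at x -80. Cover shut: rod axis at y 54 mm, height 22 mm. It moves with the cover. Free space for fingers: 60 mm outside the rod, and on its lane side above the 10 mm high guides.
- carrier: Loose black carrier, about 150 g, on the lane before the entrance, nose (+x) to the bay, white dental model on top. Origin: centre of the block's underside. Block 62 x 46 mm, with model 22 mm high; behind it a tail 20 mm wide, 8 high, ending in an upright tab (x -77 to -71 mm, 32 wide, 26 high). Lane surface 4 mm above the table. Home: origin at x 43 mm of the station's frame.
- tab (a point): Centre of the rear face of the carrier's upright tab, 15 mm above the carrier's underside: the place to push. With the carrier home this face is at x -34 mm of the station's frame, the tab staying outside; the shut cover's lip passes over the tail.
- spare: Bystander: empty spare carrier without model on the table beside the bay, same block, tail and tab.
- scraper: Bystander: spatula lying on the table; origin under its middle.
- beaker: Bystander: white plastic cup, 64 mm across, 65 mm high.
- resin: Bystander: amber resin bottle, 64 mm across, 120 mm high.
- model: Bystander: loose dental model, 50 x 55 x 23 mm, on the table.
- driver: Bystander: screwdriver lying on the table.
- jar: Bystander: small white jar, 52 mm across, 50 mm high.
There are look-alikes about, which are no part of the job. Leave any brown or pink look-alike of the carrier alone.

How it is judged (in metres and radians):
On the way, in this order (a step that is already met when the one before it is completed fails the run):
1. a finger holds the cover open (0.35 rad or more) before the carrier's nose reaches it (value of joint cover above 0.35 rad and contact force between the fingers and cover above 0.5 N and x of carrier in the frame of station below -0.031 m), for 0.2 s.
2. the carrier is home (within 6 mm) while a finger still holds the cover open (x of carrier in the frame of station above 0.037 m and value of joint cover above 0.3 rad and contact force between the fingers and cover above 0.5 N), for 0.1 s.
At the end, for the whole second after the job is handed in: The carrier lies flat on the lane within 6 mm of the back stop, at rest, and the cover is shut (below 0.04 rad) (x of carrier in the frame of station above 0.037 m and z of carrier in the frame of station below 0.007 m and angle between carrier's own z axis and vertical below 0.06 rad and value of joint cover below 0.04 rad and linear speed of carrier below 0.01 m/s); the robot touches nothing.
It fails at once if the carrier is lifted (10 mm) or tipped (z of carrier in the frame of station above 0.014 m or angle between carrier's own z axis and vertical above 0.3 rad).
It fails at once if the cover presses on the carrier (over 3 N) (contact force between cover and carrier above 3 N).
It fails at once if a bystander is moved by more than 20 mm (distance of any of spare, scraper, beaker, resin, model, driver, jar from where it was at the start of the episode above 0.02 m).
It also fails if it takes over 38 s, if anything falls off the work surface, if the arm or the gripper's body presses on something with over 40 N, if the wrist force passes 120 N, or if a joint passes its speed limit or range.

## Working session

There is one attempt and no reset: what is moved stays moved. The work goes in short steps, Python scripts to look and compute and a tool call to move; the robot and the scene stay as the last step left them, time stands still between calls to the robot, and variables do not carry over. Pictures are saved under pics/ and viewed, at most 13 in all, crops included, and the job is handed in when it is done.

Besides the shell and the picture viewer there is one more tool, called after "Emit:" as name(argument=value, ...), one argument or row to a line, values as JSON. carry_out: Moves the arm, as the interface text tells. Its arguments: {"type":"object","properties":{"increments":{"type":"array","items":{"type":"object","properties":{"delta_pos":{"type":"array","items":{"type":"number"}},"twist":{"type":"array","items":{"type":"number"}}}}},"gripper":{"type":"number"}},"required":["increments"]}

```bash
mkdir -p pics && python3 - <<'E'
from cell import read_state, capture
import cv2,numpy as np,pickle
s=read_state();print(s)
d={}
for n in("side","top"):
    c=capture(n);d[n]=c;cv2.imwrite(f"pics/{n}0.png",c["image"][:,:,::-1]);print(n,c["camera_matrix"],c["k1"],c.get("R"),c.get("t"))
pickle.dump(d,open("d0.pkl","wb"))
E
```

```text
{'clock': 0.0, 'joints': array([ 8.42586084e+01,  2.20897344e+01,  3.78968216e-01, -2.86505411e-02,
       -6.84121526e+01, -1.48159246e+01]), 'joint_vel': array([-0.00988336, -0.02400106,  0.03242747, -0.01492552, -0.05114739,
       -0.01495715]), 'tau': array([ 6.45787823e-04, -3.90662277e+01,  1.87404388e+01,  4.21974331e+00,
        1.10194882e-02, -1.90840738e-04]), 'ee_pos': array([0.21924256, 0.58462714, 0.22146577]), 'eef_rot': array([ 1.79874359e+02, -5.69955046e-03, -2.05678798e+01]), 'wrist_force': array([ 0.85314646, -0.2906749 ,  0.35678686]), 'torque': array([-0.00066238, -0.03859909,  0.02296866]), 'grip_force': 0.0, 'finger_gap': 0.08717257713662878}
side [[372.31568765   0.         251.7535295 ]
 [  0.         372.31568765 193.02095477]
 [  0.           0.           1.        ]] -0.06184050851850709 [[-0.99971172 -0.02363587  0.00422055]
 [-0.01827725  0.6351827  -0.77214563]
 [ 0.01556951 -0.77200018 -0.63543159]] [0.59172964 0.04531276 0.81463778]
top [[360.73157988   0.         261.29242232]
 [  0.         360.73157988 192.6621756 ]
 [  0.           0.           1.        ]] -0.038109336464273696 [[ 0.02882183 -0.99958357 -0.00140891]
 [-0.99299767 -0.02847034 -0.11465194]
 [ 0.11456409  0.00470352 -0.99340472]] [-0.02475387  0.62158937  0.89461453]
```

View pics/side0.png

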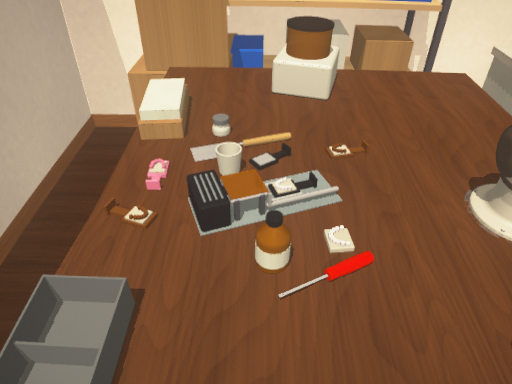

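View pics/top0.png

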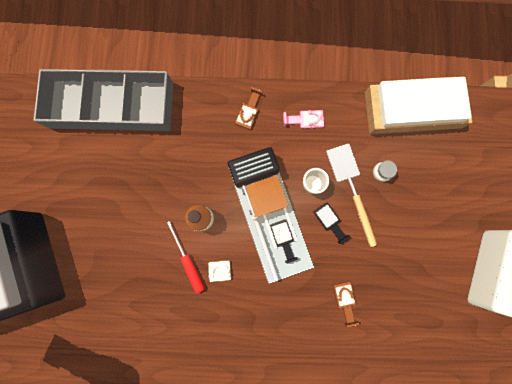

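The side view shows the station around (265,195), with the bar on the +y side. The top view shows the base plate from (235,160) to (312,270), the carrier at (284,236) with its tab at (292,259), and the bar from (262,218) to (278,275). I'll zoom in to measure it.

```bash
cat > h.py <<'E'
import numpy as np,cv2
def ray(c,uv,R=None,t=None):
    K=c["camera_matrix"];k=c["k1"]
    n=cv2.undistortPoints(np.array(uv,float).reshape(-1,1,2),K,np.array([k,0,0,0,0.]),None,None,None)[:,0]
    R=c["R"] if R is None else R;t=c["t"] if t is None else t
    return -R.T@t, np.c_[n,np.ones(len(n))]@R
def onz(c,uv,z,**k):
    o,d=ray(c,uv,**k);return o+d*((np.asarray(z)-o[2])/d[:,2])[:,None]
def proj(c,X):
    p=(c["R"]@np.atleast_2d(X).T).T+c["t"]
    return cv2.projectPoints(p,np.zeros(3),np.zeros(3),c["camera_matrix"],np.array([c["k1"],0,0,0,0.]))[0][:,0]
E
python3 - <<'E'
import pickle,cv2
from h import *
d=pickle.load(open("d0.pkl","rb"))
a=d["top"]["image"][140:290,220:360];b=d["side"]["image"][150:250,180:350]
cv2.imwrite("pics/topc.png",cv2.resize(a,None,fx=4,fy=4,interpolation=cv2.INTER_CUBIC)[:,:,::-1])
cv2.imwrite("pics/sidec.png",cv2.resize(b,None,fx=4,fy=4,interpolation=cv2.INTER_CUBIC)[:,:,::-1])
for n in d:print(n,-d[n]["R"].T@d[n]["t"])
E
```

```text
side [0.57970374 0.61410468 0.5501372 ]
top [ 0.51545955 -0.01125454  0.95994586]
```

View pics/topc.png

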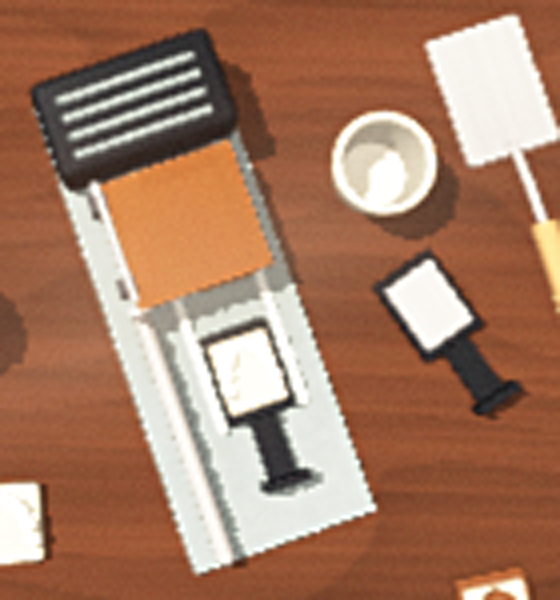

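View pics/sidec.png

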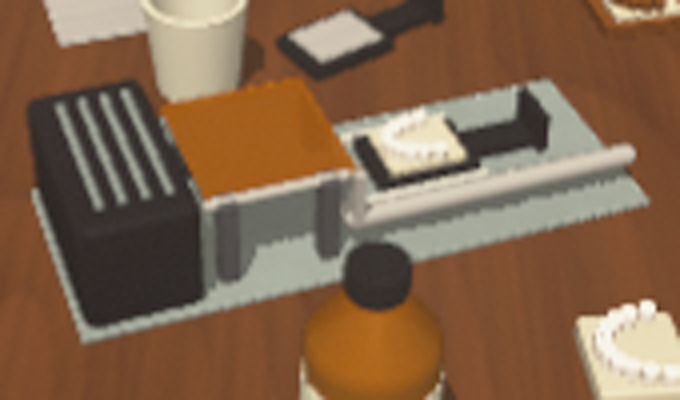

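The top crop shows the plate's entrance-end corners at (195,574) and (376,509), the cover's corners at (137,308), (272,262) and (233,142), the rod end at about (232,562), and the tab at about (288,478). The side crop shows plate corners at (648,205), (548,80) and (85,340).

```bash
cat >> h.py <<'E'
def full(uv,o,s=4.): return np.array(o)+(np.array(uv,float)+.5)/s-.5
E
python3 - <<'E'
import pickle
from h import *
from scipy.optimize import least_squares
d=pickle.load(open("d0.pkl","rb"));T,S=d["top"],d["side"]
tp=full([(195,574),(376,509),(272,262),(137,308),(233,142)],(220,140))
sp=full([(648,205),(548,80),(85,340)],(180,150))
P=np.r_[onz(T,tp,[.004,.004,.055,.055,.055]),onz(S,sp,.004)][:,:2]
L=np.array([(-175,76),(-175,-48),(-4,-36),(-4,54),(80,-36),(-175,76),(-175,-48),(155,76)])/1e3
f=lambda q:(L@np.array([[np.cos(q[2]),np.sin(q[2])],[-np.sin(q[2]),np.cos(q[2])]])+q[:2]-P)
r=least_squares(lambda q:f(q).ravel(),[.5,-.03,.3],loss="soft_l1",f_scale=.002)
q=r.x;print(q[:2],np.degrees(q[2]));print((f(q)*1e3).round(1))
np.save("st.npy",q)
c,s=np.cos(q[2]),np.sin(q[2]);Rm=np.array([[c,-s],[s,c]])
loc=lambda X:((X[:,:2]-q[:2])@Rm*1e3).round(1)
# top: tab top rear edge mid z=.030, block top corners z ~.022?, rod end z .028
print("tab toprear(top) rod end L,R, rod far",loc(onz(T,full([(263,488),(302,478),(283,484),(216,566),(240,560),(232,562)],(220,140)),[.030,.030,.030,.022,.022,.022])))
print("side: tab top l,r; rod end",loc(onz(S,full([(520,90),(549,120),(632,154)],(180,150)),[.03,.03,.022])))
for n,o,sc in(("top",(220,140),4),("side",(180,150),4)):
    C=d[n]; W=lambda x,y,z:np.r_[Rm@[x/1e3,y/1e3]+q[:2],z/1e3]
    for p in[(-174,54,22),(-174,48,22),(-174,60,22),(0,54,22)]:print(n,p,(proj(C,W(*p))[0]-o+.5)*4-.5)
E
```

```text
[ 0.5798436  -0.03974915] 20.89482581631047
[[-0.4  0.8]
 [-1.1  1.9]
 [-1.2 -0.7]
 [-2.  -0.6]
 [ 1.6  2.9]
 [ 0.1 -3.9]
 [ 0.9 -0.6]
 [ 4.1 -0.2]]
tab toprear(top) rod end L,R, rod far [[-135.1   15.8]
 [-137.4   -9.7]
 [-136.9    3. ]
 [-172.2   60.3]
 [-173.7   44.6]
 [-173.2   49.9]]
side: tab top l,r; rod end [[-135.7  -12.2]
 [-138.5   19.7]
 [-174.4   54.8]]
top (-174, 54, 22) [226.28726066 565.38070909]
top (-174, 48, 22) [235.15412435 562.2228411 ]
top (-174, 60, 22) [217.41636058 568.53879003]
top (0, 54, 22) [136.91992482 307.76363337]
side (-174, 54, 22) [630.66583778 153.29385397]
side (-174, 48, 22) [625.44247703 147.11585287]
side (-174, 60, 22) [635.94100048 159.53473021]
side (0, 54, 22) [346.40613418 219.81996228]
```

```bash
python3 - <<'E'
import pickle
from h import *
from cell import capture
d=pickle.load(open("d0.pkl","rb"));T,S=d["top"],d["side"]
q=np.load("st.npy");c,s=np.cos(q[2]),np.sin(q[2]);Rm=np.array([[c,-s],[s,c]])
loc=lambda X:((X[:,:2]-q[:2])@Rm*1e3).round(1)
print("resin cap",loc(onz(T,[(194,216)],.12)),loc(onz(S,[(274,217)],.12)),"body",loc(onz(T,[(201,218)],.06)))
print("beaker",loc(onz(T,[(316,180)],.065)),"model",loc(onz(T,[(220,271)],.023)),"spare tab",loc(onz(T,full([(497,398)],(220,140)),.026)))
# carrier: block top corners (z~.016?) 
print("block front",loc(onz(T,full([(203,348),(268,320),(228,424),(297,400)],(220,140)),.016)))
w=capture("wrist");print(w["mount"].round(3))
for x,y in[(-160,48),(-153,25),(-43,25)]:print(Rm@[x/1e3,y/1e3]+q[:2])
E
```

```text
resin cap [[ 41.9 184.9]] [[ 42.4 191.3]] body [[ 38.  179.5]]
beaker [[  32.9 -123.4]] model [[-103.   181.3]] spare tab [[-131.5 -145.7]]
block front [[-38.6  22. ]
 [-35.5 -24.2]
 [-90.3  23. ]
 [-90.5 -24.5]]
[[-0.    -0.952 -0.306  0.085]
 [ 1.    -0.    -0.    -0.   ]
 [ 0.    -0.306  0.952 -0.162]
 [ 0.     0.     0.     1.   ]]
[ 0.41324636 -0.05197037]
[ 0.42798905 -0.07096124]
[ 0.53075508 -0.03172934]
```

Emit:
carry_out(
  increments=[
    {"delta_pos": [2.55,3.28,0]},
    {"delta_pos": [2.55,3.28,0]},
    {"delta_pos": [2.55,3.28,0]},
    {"delta_pos": [2.55,3.28,0]},
    {"delta_pos": [2.55,3.28,0]},
    {"delta_pos": [2.55,3.28,0]},
    {"delta_pos": [2.55,3.28,0]},
    {"delta_pos": [2.55,3.28,0]},
  ],
  gripper=3.6,
)

```text
schema error: expected keys delta_pos, twist
```

Emit:
carry_out(
  increments=[
    {"delta_pos": [2.55,3.28,0]},
    {"delta_pos": [2.55,3.28,0]},
    {"delta_pos": [2.55,3.28,0]},
    {"delta_pos": [2.55,3.28,0]},
    {"delta_pos": [2.55,3.28,0]},
    {"delta_pos": [2.55,3.28,0]},
    {"delta_pos": [2.55,3.28,0]},
    {"delta_pos": [2.55,3.28,0]},
  ],
)

```text
schema error: expected keys delta_pos, twist
```

Emit:
carry_out(
  increments=[
    {"twist": [0,0,-7]},
    {"twist": [0,0,-7]},
    {"twist": [0,0,-7]},
    {"twist": [0,0,-7]},
    {"twist": [0,0,-7]},
    {"twist": [0,0,-6.5]},
    {"twist": [0,7.5,0]},
    {"twist": [0,7.5,0]},
  ],
)

```text
schema error: expected keys delta_pos, twist
```

```bash
cat >> h.py <<'E'
from scipy.spatial.transform import Rotation as Ro
q=np.load("st.npy");Rs=Ro.from_euler("z",q[2]).as_matrix();ps=np.r_[q[:2],0]
def go(target,s):
    """tool-frame cm to station-frame target mm, from measured state"""
    R=Ro.from_euler("xyz",s["eef_rot"],degrees=True).as_matrix()
    cur=Rs.T@(s["ee_pos"]-ps)*1e3
    print("t",s["clock"],"station pos",cur.round(1),"rpy in st",(Ro.from_matrix(Rs.T@R).as_euler("xyz",degrees=True)).round(1),"F st",(Rs.T@s["wrist_force"]).round(1),"gap",s["finger_gap"],"j",s["joints"].round(0))
    if target is not None:print("tool cm",(R.T@Rs@(np.array(target)-cur)/10).round(2))
    return R
E
python3 - <<'E'
from h import *
from cell import *
s=read_state();go((-156,49,60),s)
w=capture("wrist");cv2.imwrite("pics/w1.png",w["image"][:,:,::-1])
import pickle;pickle.dump((w,s),open("w1.pkl","wb"))
E
```

```text
t 0.15 station pos [-114.1  712.1  221.7] rpy in st [179.9  -0.  -41.5] F st [ 0.1  0.  -0.2] gap 0.08701614908401625 j [ 84.  22.   0.  -0. -68. -15.]
tool cm [40.76 52.44 16.26]
```

View pics/w1.png

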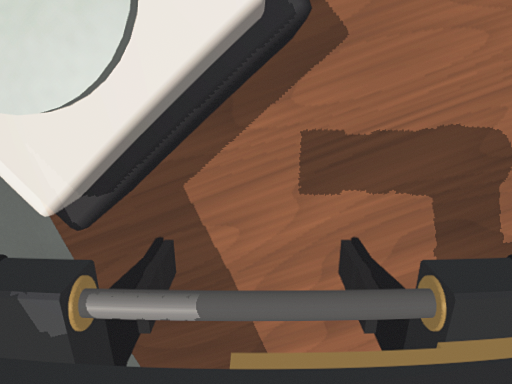

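The wrist view at the start shows a white appliance upper left and the fingers at (165,280) and (350,280). The calls were refused because every row needs both keys. I'll move sideways and up first, away from the appliance.

Emit:
carry_out(
  increments=[
    {"delta_pos": [0,4.4,-1],"twist": [0,0,0]},
    {"delta_pos": [0,4.4,-1],"twist": [0,0,0]},
    {"delta_pos": [0,4.4,-1],"twist": [0,0,0]},
    {"delta_pos": [0,4.4,-1],"twist": [0,0,0]},
    {"delta_pos": [3.4,2.9,0],"twist": [0,0,0]},
    {"delta_pos": [3.4,2.9,0],"twist": [0,0,0]},
    {"delta_pos": [3.4,2.9,0],"twist": [0,0,0]},
    {"delta_pos": [3.4,2.9,0],"twist": [0,0,0]},
  ],
  gripper=3.6,
)

```text
clock: 1.0
ee_pos: [0.2444, 0.2623, 0.2627]
eef_rot: [-180.0, 0.0, -20.5]
wrist_force: [1.1, 0.8, -0.0]
finger_gap: 0.0373
grip_force: 0.0
```

Emit:
carry_out(
  increments=[
    {"delta_pos": [3.4,2.9,0],"twist": [0,0,0]},
    {"delta_pos": [3.4,2.9,0],"twist": [0,0,0]},
    {"delta_pos": [3.4,2.9,0],"twist": [0,0,0]},
    {"delta_pos": [3.4,2.9,0],"twist": [0,0,0]},
    {"delta_pos": [3.4,2.9,0],"twist": [0,0,0]},
    {"delta_pos": [3.4,2.9,0],"twist": [0,0,0]},
    {"delta_pos": [3.4,2.9,0],"twist": [0,0,0]},
    {"delta_pos": [3.4,2.9,0],"twist": [0,0,0]},
  ],
)

```text
clock: 1.8
ee_pos: [0.4179, -0.0507, 0.2627]
eef_rot: [-180.0, -0.0, -20.6]
wrist_force: [0.1, 1.1, -0.6]
finger_gap: 0.0363
grip_force: 0.0
```

Emit:
carry_out(
  increments=[
    {"delta_pos": [0,0,0],"twist": [0,0,-7]},
    {"delta_pos": [0,0,0],"twist": [0,0,-7]},
    {"delta_pos": [0,0,0],"twist": [0,0,-7]},
    {"delta_pos": [0,0,0],"twist": [0,0,-7]},
    {"delta_pos": [0,0,0],"twist": [0,0,-7]},
    {"delta_pos": [0,0,0],"twist": [0,0,-6.5]},
    {"delta_pos": [0,0,0],"twist": [0,7.5,0]},
    {"delta_pos": [0,0,0],"twist": [0,7.5,0]},
  ],
)

```text
clock: 2.6
ee_pos: [0.4183, -0.0484, 0.2625]
eef_rot: [180.0, -15.3, 21.0]
wrist_force: [0.2, -0.9, 0.0]
finger_gap: 0.0361
grip_force: 0.0
```

```bash
python3 - <<'E'
from h import *
from cell import *
s=read_state();go((-156,49,80),s)
w=capture("wrist");cv2.imwrite("pics/w2.png",w["image"][:,:,::-1])
import pickle;pickle.dump((w,s),open("w2.pkl","wb"))
E
```

```text
t 2.6 station pos [-154.    49.5  262.5] rpy in st [ 1.80e+02 -1.53e+01  1.00e-01] F st [-0.1 -0.9  0. ] gap 0.036109346693671884 j [ 14.  -8. -30.  -2. -53.  98.]
tool cm [-5.    0.05 17.56]
```

View pics/w2.png

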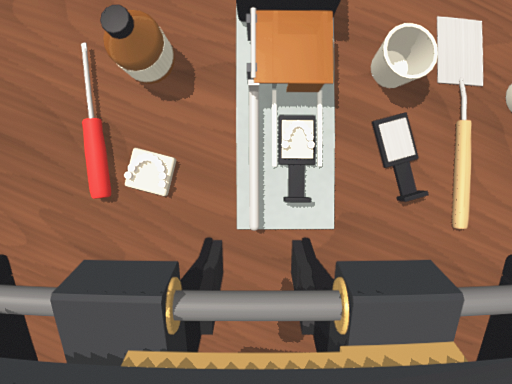

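The wrist view is now in line with the lane. It shows plate end corners at (237,228) and (334,228), the rod end at (254,227), the tab's rear edge at row 202 from column 284 to 311, and the block at (279–316, 115–165). I'll cross-check the pose with this view.

```bash
python3 - <<'E'
from h import *
import pickle
w,s=pickle.load(open("w2.pkl","rb"))
R=Ro.from_euler("xyz",s["eef_rot"],degrees=True).as_matrix();M=w["mount"]
Rwc=R@M[:3,:3];o=R@M[:3,3]+s["ee_pos"];k=dict(R=Rwc.T,t=-Rwc.T@o)
loc=lambda X:((X-ps)@Rs*1e3).round(1)
print(loc(onz(w,[(236.5,228.5),(334.5,228.5),(334.5,95)],.004,**k)))
print("rod end,L,R;mid L,R",loc(onz(w,[(254,228),(250,226),(259,226),(249.5,150),(258.5,150)],.022,**k)))
print("tab",loc(onz(w,[(284,199),(311,199),(284,202.5),(311,202.5)],[.03,.03,.03,.03],**k)))
print("guides",loc(onz(w,[(273.5,140),(321,140)],.01,**k)))
print("cover",loc(onz(w,[(254,82),(332,84)],.055,**k)))
E
```

```text
[[-174.1   75.7    4. ]
 [-174.2  -50.1    4. ]
 [  -3.6  -49.     4. ]]
rod end,L,R;mid L,R [[-171.    53.2   22. ]
 [-168.5   58.1   22. ]
 [-168.5   47.1   22. ]
 [ -75.8   58.8   22. ]
 [ -75.8   47.8   22. ]]
tab [[-135.    17.3   30. ]
 [-134.9  -15.2   30. ]
 [-139.2   17.2   30. ]
 [-139.1  -15.2   30. ]]
guides [[-62.2  29.   10. ]
 [-61.9 -30.6  10. ]]
cover [[ -2.6  53.1  55. ]
 [ -4.1 -34.6  55. ]]
```

Emit:
carry_out(
  increments=[
    {"delta_pos": [-0.63,0,2.2],"twist": [0,0,0]},
    {"delta_pos": [-0.63,0,2.2],"twist": [0,0,0]},
    {"delta_pos": [-0.63,0,2.2],"twist": [0,0,0]},
    {"delta_pos": [-0.63,0,2.2],"twist": [0,0,0]},
    {"delta_pos": [-0.63,0,2.2],"twist": [0,0,0]},
    {"delta_pos": [-0.63,0,2.2],"twist": [0,0,0]},
    {"delta_pos": [-0.63,0,2.2],"twist": [0,0,0]},
    {"delta_pos": [-0.63,0,2.2],"twist": [0,0,0]},
  ],
)

```text
clock: 3.45
ee_pos: [0.4145, -0.0498, 0.0789]
eef_rot: [180.0, -15.0, 21.0]
wrist_force: [0.8, 0.7, -0.0]
finger_gap: 0.0361
grip_force: 0.0
```

```bash
python3 - <<'E'
from h import *
from cell import *
s=read_state();go((-156,49,14.5),s)
E
```

```text
t 3.45 station pos [-158.1   49.5   78.9] rpy in st [ 1.8e+02 -1.5e+01  1.0e-01] F st [ 1.   0.4 -0. ] gap 0.03611851285731519 j [ 14.   7. -46.  -5. -22. 101.]
tool cm [-1.46  0.05  6.27]
```

Emit:
carry_out(
  increments=[
    {"delta_pos": [0,0,0],"twist": [0,-7,0]},
    {"delta_pos": [0,0,0],"twist": [0,0,0]},
  ],
)

```text
clock: 3.65
ee_pos: [0.4174, -0.0492, 0.0797]
eef_rot: [179.9, -8.0, 21.1]
wrist_force: [0.9, 0.3, 1.0]
finger_gap: 0.0362
grip_force: 0.0
```

```bash
python3 - <<'E'
from h import *
from cell import *
s=read_state();go((-156,49,16),s)
E
```

```text
t 3.65 station pos [-155.2   49.1   79.7] rpy in st [179.9  -8.    0.2] F st [ 1.  -0.1  1. ] gap 0.03618962550829835 j [ 15.   9. -43.  -2. -30.  97.]
tool cm [-0.97  0.    6.29]
```

Emit:
carry_out(
  increments=[
    {"delta_pos": [-0.2,0,1.3],"twist": [0,0,0]},
    {"delta_pos": [-0.2,0,1.3],"twist": [0,0,0]},
    {"delta_pos": [-0.2,0,1.3],"twist": [0,0,0]},
    {"delta_pos": [-0.2,0,1.3],"twist": [0,0,0]},
    {"delta_pos": [-0.17,0,1.1],"twist": [0,0,0]},
    {"delta_pos": [0,0,0],"twist": [0,0,0]},
  ],
)

```text
clock: 4.25
ee_pos: [0.4127, -0.0504, 0.015]
eef_rot: [-180.0, -7.9, 20.9]
wrist_force: [-0.1, -0.6, 0.6]
finger_gap: 0.0362
grip_force: 0.0
```

```bash
python3 - <<'E'
from h import *
from cell import *
s=read_state();go((-156,25,16),s)
w=capture("wrist");cv2.imwrite("pics/w3.png",w["image"][:,:,::-1])
E
```

```text
t 4.25 station pos [-159.9   49.7   15. ] rpy in st [-180.    -7.9    0. ] F st [-0.3 -0.5  0.6] gap 0.03618906721040835 j [ 15.  17. -47.  -3. -18.  98.]
tool cm [ 0.4   2.47 -0.05]
```

View pics/w3.png

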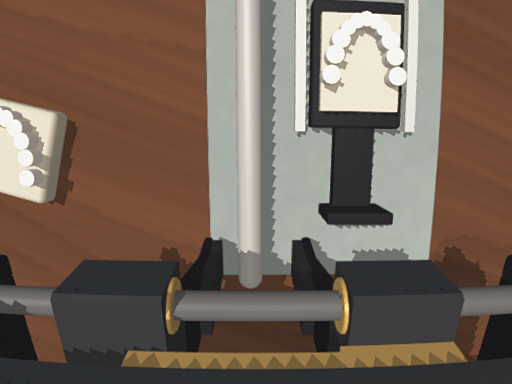

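The fingertips straddle the rod end at (250,280), and the tab is ahead at (355,215), to the right. Next I push the bar towards the lane.

Emit:
carry_out(
  increments=[
    {"delta_pos": [0.1,0.4,0],"twist": [0,0,0]},
    {"delta_pos": [0.1,0.4,0],"twist": [0,0,0]},
    {"delta_pos": [0.1,0.4,0],"twist": [0,0,0]},
    {"delta_pos": [0.1,0.4,0],"twist": [0,0,0]},
    {"delta_pos": [0,0.4,0],"twist": [0,0,0]},
    {"delta_pos": [0,0.4,0],"twist": [0,0,0]},
    {"delta_pos": [0,0,0],"twist": [0,0,0]},
    {"delta_pos": [0,0,0],"twist": [0,0,0]},
  ],
)

```text
clock: 5.1
ee_pos: [0.4252, -0.0711, 0.0164]
eef_rot: [-179.9, -7.9, 20.9]
wrist_force: [-2.9, 7.2, 2.9]
finger_gap: 0.0364
grip_force: 3.7
```

```bash
python3 - <<'E'
from h import *
from cell import *
s=read_state();go((-146,25,16),s)
w=capture("wrist");cv2.imwrite("pics/w4.png",w["image"][:,:,::-1])
E
```

```text
t 5.1 station pos [-155.6   25.9   16.4] rpy in st [-179.9   -7.9    0. ] F st [-0.1  7.8  2.9] gap 0.03637841172012931 j [ 11.  18. -44.  -4. -20. 103.]
tool cm [0.95 0.09 0.17]
```

View pics/w4.png

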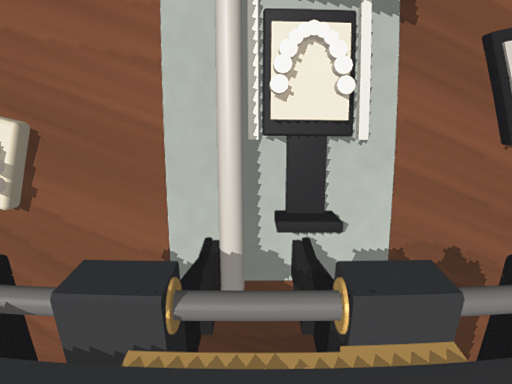

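The bar is held with 7.8 N, which puts the cover at about 0.52 rad. The right fingertip is directly behind the tab at (308,222). Now I push along +x.

Emit:
carry_out(
  increments=[
    {"delta_pos": [0.4,0,0.056],"twist": [0,0,0]},
    {"delta_pos": [0.4,0,0.056],"twist": [0,0,0]},
    {"delta_pos": [0.4,0,0.056],"twist": [0,0,0]},
    {"delta_pos": [0.4,0,0.056],"twist": [0,0,0]},
    {"delta_pos": [0.4,0,0.056],"twist": [0,0,0]},
    {"delta_pos": [0.4,0,0.056],"twist": [0,0,0]},
    {"delta_pos": [0.4,0,0.056],"twist": [0,0,0]},
    {"delta_pos": [0.4,0,0.056],"twist": [0,0,0]},
  ],
)

```text
clock: 5.95
ee_pos: [0.451, -0.0604, 0.0148]
eef_rot: [-179.8, -7.4, 20.8]
wrist_force: [-7.7, 3.5, 1.5]
finger_gap: 0.0363
grip_force: 4.0
```

```bash
python3 - <<'E'
from h import *
from cell import *
s=read_state();go((-44,25,16),s)
ims=[capture(n)["image"] for n in("top","side")]
a=cv2.resize(ims[0][140:290,220:360],None,fx=2.8,fy=2.8,interpolation=2);b=cv2.resize(ims[1][150:250,180:350],None,fx=2.35,fy=2.35,interpolation=2)
H=max(len(a),len(b));f=lambda i:np.pad(i,((0,H-len(i)),(0,0),(0,0)))
cv2.imwrite("pics/m5.png",np.hstack([f(a),f(b)])[:,:,::-1])
E
```

```text
t 5.95 station pos [-127.7   26.7   14.8] rpy in st [-1.798e+02 -7.400e+00 -1.000e-01] F st [-6.   6.   1.5] gap 0.036303025710257654 j [ 12.  20. -41.  -4. -22. 102.]
tool cm [8.32 0.16 0.96]
```

View pics/m5.png

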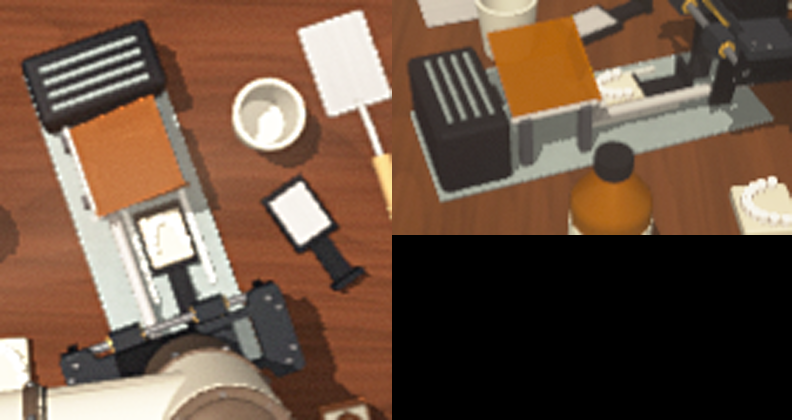

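The cover is raised, and the finger is pushing the carrier along the lane. Continuing.

Emit:
carry_out(
  increments=[
    {"delta_pos": [0.4,0.02,0.045],"twist": [0,0,0]},
    {"delta_pos": [0.4,0.02,0.045],"twist": [0,0,0]},
    {"delta_pos": [0.4,0.02,0.045],"twist": [0,0,0]},
    {"delta_pos": [0.4,0.02,0.045],"twist": [0,0,0]},
    {"delta_pos": [0.4,0,0.045],"twist": [0,0,0]},
    {"delta_pos": [0.4,0,0.045],"twist": [0,0,0]},
    {"delta_pos": [0.4,0,0.045],"twist": [0,0,0]},
    {"delta_pos": [0.4,0,0.045],"twist": [0,0,0]},
  ],
)

```text
clock: 6.85
ee_pos: [0.4815, -0.0495, 0.0155]
eef_rot: [-179.8, -7.4, 20.8]
wrist_force: [-7.1, 4.6, -0.6]
finger_gap: 0.0362
grip_force: 3.7
```

Emit:
carry_out(
  increments=[
    {"delta_pos": [0.4,0,0.05],"twist": [0,0,0]},
    {"delta_pos": [0.4,0,0.05],"twist": [0,0,0]},
    {"delta_pos": [0.4,0,0.05],"twist": [0,0,0]},
    {"delta_pos": [0.4,0,0.05],"twist": [0,0,0]},
    {"delta_pos": [0.4,0,0.05],"twist": [0,0,0]},
    {"delta_pos": [0.4,0,0.05],"twist": [0,0,0]},
    {"delta_pos": [0.4,0,0.05],"twist": [0,0,0]},
    {"delta_pos": [0,0,0],"twist": [0,0,0]},
  ],
)

```text
clock: 7.65
ee_pos: [0.5088, -0.0392, 0.016]
eef_rot: [-179.8, -7.5, 20.9]
wrist_force: [-5.6, 4.3, -0.4]
finger_gap: 0.0365
grip_force: 3.4
```

```bash
python3 - <<'E'
from h import *
from cell import *
s=read_state();go((-43.5,25,16),s)
E
```

```text
t 7.65 station pos [-66.1  25.9  16. ] rpy in st [-179.8   -7.5   -0. ] F st [-3.7  6.  -0.4] gap 0.036505351935718015 j [ 13.  24. -34.  -3. -25. 100.]
tool cm [2.24 0.09 0.3 ]
```

Emit:
carry_out(
  increments=[
    {"delta_pos": [0.4,0,0.055],"twist": [0,0,0]},
    {"delta_pos": [0.4,0,0.055],"twist": [0,0,0]},
    {"delta_pos": [0.4,0,0.055],"twist": [0,0,0]},
    {"delta_pos": [0.4,0,0.055],"twist": [0,0,0]},
    {"delta_pos": [0.2,0,0.03],"twist": [0,0,0]},
    {"delta_pos": [0.2,0,0.03],"twist": [0,0,0]},
    {"delta_pos": [0.1,0,0.01],"twist": [0,0,0]},
    {"delta_pos": [0,0,0],"twist": [0,0,0]},
  ],
)

```text
clock: 8.45
ee_pos: [0.528, -0.0317, 0.016]
eef_rot: [-179.8, -7.4, 20.9]
wrist_force: [-7.4, 4.9, 0.0]
finger_gap: 0.036
grip_force: 3.7
```

Emit:
carry_out(
  increments=[
    {"delta_pos": [0.1,0,0.01],"twist": [0,0,0]},
    {"delta_pos": [0.1,0,0.01],"twist": [0,0,0]},
    {"delta_pos": [0,0,0],"twist": [0,0,0]},
  ],
)

```text
clock: 8.75
ee_pos: [0.5287, -0.0314, 0.0159]
eef_rot: [-179.8, -7.3, 20.8]
wrist_force: [-8.7, 3.3, 1.7]
finger_gap: 0.0362
grip_force: 4.9
```

```bash
python3 - <<'E'
from h import *
from cell import *
s=read_state();go((-43.5,25,16),s)
E
```

```text
t 8.75 station pos [-44.8  26.1  15.9] rpy in st [-1.798e+02 -7.300e+00 -1.000e-01] F st [-6.9  6.1  1.7] gap 0.03619166295652997 j [ 13.  25. -31.  -2. -27. 100.]
tool cm [0.13 0.11 0.01]
```

Emit:
carry_out(
  increments=[
    {"delta_pos": [0.15,0,0.02],"twist": [0,0,0]},
    {"delta_pos": [0.15,0,0.02],"twist": [0,0,0]},
    {"delta_pos": [0,0,0],"twist": [0,0,0]},
    {"delta_pos": [0,0,0],"twist": [0,0,0]},
  ],
)

```text
clock: 9.15
ee_pos: [0.5291, -0.0311, 0.0157]
eef_rot: [-179.7, -7.0, 20.7]
wrist_force: [-12.7, 2.0, 7.3]
finger_gap: 0.0359
grip_force: 8.0
```

```bash
python3 - <<'E'
from h import *
from cell import *
s=read_state();go((-43.5,25,16),s)
E
```

```text
t 9.15 station pos [-44.3  26.2  15.7] rpy in st [-179.7   -7.    -0.2] F st [-11.2   6.5   7.3] gap 0.035882744168016095 j [ 13.  25. -31.  -2. -27.  99.]
tool cm [ 0.08  0.11 -0.02]
```

The push has stalled at the expected home position, and the force is rising. I'll check with the cameras before letting go.

```bash
python3 - <<'E'
from h import *
from cell import *
s=read_state()
w=capture("wrist")["image"];b=capture("side")["image"][140:260,170:360]
b=cv2.resize(b,(390,246),interpolation=2);a=cv2.resize(w,(400,300))
f=lambda i:np.pad(i,((0,300-len(i)),(0,0),(0,0)))
cv2.imwrite("pics/m6.png",np.hstack([f(a),f(b)])[:,:,::-1])
E
```

```text
(no output)
```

View pics/m6.png

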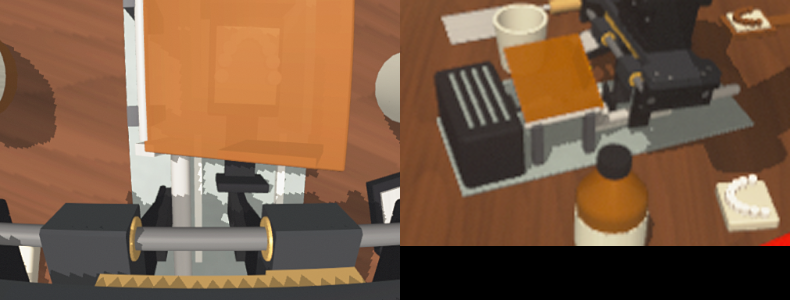

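The carrier is under the open cover with its tab outside at (240,183) in the left-hand view. Next I back off the tab and ease the bar out so the cover shuts slowly.

Emit:
carry_out(
  increments=[
    {"delta_pos": [-0.4,0,-0.06],"twist": [0,0,0]},
    {"delta_pos": [-0.4,0,-0.06],"twist": [0,0,0]},
    {"delta_pos": [-0.4,0,-0.06],"twist": [0,0,0]},
    {"delta_pos": [-0.4,0,-0.06],"twist": [0,0,0]},
    {"delta_pos": [0,-0.2,0],"twist": [0,0,0]},
    {"delta_pos": [0,-0.2,0],"twist": [0,0,0]},
    {"delta_pos": [0,-0.2,0],"twist": [0,0,0]},
    {"delta_pos": [0,-0.2,0],"twist": [0,0,0]},
  ],
)

```text
clock: 10.05
ee_pos: [0.52, -0.0272, 0.0179]
eef_rot: [-180.0, -8.1, 20.9]
wrist_force: [0.3, 4.5, -2.6]
finger_gap: 0.0361
grip_force: 2.2
```

Emit:
carry_out(
  increments=[
    {"delta_pos": [0,-0.2,0],"twist": [0,0,0]},
    {"delta_pos": [0,-0.2,0],"twist": [0,0,0]},
    {"delta_pos": [0,-0.2,0],"twist": [0,0,0]},
    {"delta_pos": [0,-0.2,0],"twist": [0,0,0]},
    {"delta_pos": [0,-0.2,0],"twist": [0,0,0]},
    {"delta_pos": [0,-0.2,0],"twist": [0,0,0]},
    {"delta_pos": [0,-0.2,0],"twist": [0,0,0]},
    {"delta_pos": [0,0,0],"twist": [0,0,0]},
  ],
)

```text
clock: 10.85
ee_pos: [0.5141, -0.0147, 0.0179]
eef_rot: [180.0, -8.0, 20.9]
wrist_force: [0.4, -0.2, -1.1]
finger_gap: 0.0358
grip_force: 0.0
```

```bash
python3 - <<'E'
from h import *
from cell import *
s=read_state();go((-62,49,120),s)
E
```

```text
t 10.85 station pos [-52.5  46.8  17.9] rpy in st [ 1.8e+02 -8.0e+00  1.0e-01] F st [ 0.3 -0.4 -1.1] gap 0.03584681868792452 j [ 16.  23. -34.  -2. -25.  96.]
tool cm [  0.48  -0.22 -10.24]
```

Emit:
carry_out(
  increments=[
    {"delta_pos": [0,-0.2,0],"twist": [0,0,0]},
    {"delta_pos": [0,0,-1],"twist": [0,0,0]},
    {"delta_pos": [0,0,-1.5],"twist": [0,0,0]},
    {"delta_pos": [0,0,-2],"twist": [0,0,0]},
    {"delta_pos": [0,0,-2.5],"twist": [0,0,0]},
    {"delta_pos": [0,0,-2.5],"twist": [0,0,0]},
    {"delta_pos": [0,0,-2.5],"twist": [0,0,0]},
    {"delta_pos": [0,0,-2.5],"twist": [0,0,0]},
  ],
)

```text
clock: 11.65
ee_pos: [0.4944, -0.0202, 0.1634]
eef_rot: [180.0, -8.0, 20.9]
wrist_force: [0.4, -0.6, -0.5]
finger_gap: 0.0359
grip_force: 0.0
```

Emit:
carry_out(
  increments=[
    {"delta_pos": [0,0,-2.5],"twist": [0,0,0]},
    {"delta_pos": [0,0,-2.5],"twist": [0,0,0]},
    {"delta_pos": [0,0,-1],"twist": [0,0,0]},
    {"delta_pos": [0,0,0],"twist": [0,0,0]},
    {"delta_pos": [0,0,0],"twist": [0,0,0]},
  ],
)

```text
clock: 12.15
ee_pos: [0.4864, -0.023, 0.2201]
eef_rot: [-180.0, -7.9, 20.9]
wrist_force: [0.1, -0.0, -0.1]
finger_gap: 0.036
grip_force: 0.0
```

```bash
python3 - <<'E'
from h import *
from cell import *
s=read_state();go(None,s)
w=capture("wrist")["image"];cv2.imwrite("pics/w7.png",w[:,:,::-1])
E
```

```text
t 12.15 station pos [-81.4  49.  220.1] rpy in st [-180.    -7.9    0. ] F st [ 0.1 -0.  -0.1] gap 0.03596287299952141 j [ 16.   5. -23.  -1. -54.  95.]
```

View pics/w7.png

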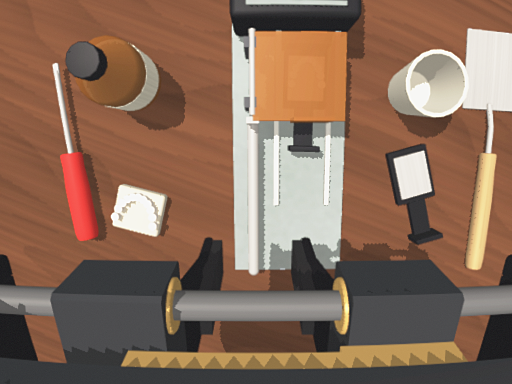

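The cover is shut, with its edge at row 120 and the bar back out at column 253. The tab is just outside at (304,150), and the bystanders haven't moved. I'll check the tab's position numerically, and hand in if it's home.

```bash
python3 - <<'E'
from h import *
from cell import *
s=read_state();w=capture("wrist")
R=Ro.from_euler("xyz",s["eef_rot"],degrees=True).as_matrix();M=w["mount"]
Rwc=R@M[:3,:3];o=R@M[:3,3]+s["ee_pos"];k=dict(R=Rwc.T,t=-Rwc.T@o)
loc=lambda X:((X-ps)@Rs*1e3).round(1)
t=loc(onz(w,[(304,152),(304,147)],[.03,.03],**k));print("tab",t)
print("rod",loc(onz(w,[(247,200),(258.5,200)],.022,**k)),"plate end",loc(onz(w,[(290,269)],.004,**k)))
if abs(t[0,0]+34)<5: print(finish_job())
E
```

```text
tab [[-34.8   0.1  30. ]
 [-29.6   0.2  30. ]]
rod [[-87.4  60.3  22. ]
 [-87.3  47.7  22. ]] plate end [[-174.5    9.9    4. ]]
the job is handed in; nothing more can be done
None
```

The job is handed in: the carrier is home, with its tab face at x ≈ -35 mm (-34 mm is fully home), the cover looks shut and the arm is clear, but the hand-in returned no verdict.

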